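# Tip the stopper tray and scoop out the stoppers

### The job

Press the green pad of the white tilting tray all the way down, so that the two black rubber stoppers under its clear cover roll together into the low front end. Then scoop both stoppers out from there and put them in the blue dish, leaving the dish upright on the bench.

Things in the scene. Friction and masses are not known exactly. Their poses are not given: they have to be found in the camera images.
- tray (a joint): tip angle of the white tray on its grey stand (fixed to the bench): 0 at the start, 0.36 rad at the hard stop, front end down. Stiff hinge: the tray stays where it is left. The lane floor falls 0.06 rad to the rear at 0 and 0.30 rad to the front when fully tipped; then both stoppers roll to the front wall within a second.
- tray_pad (a point): middle of the top of the green pad (46 x 44 mm) at the tray's front end. x points from here to the tray's rear, y across the lane (along the hinge), z up; the axes tip with the tray. The hinge is 100 mm behind (+x) and 18 mm below this point, 60 mm over the bench. About 4 N on the pad tips the tray; its middle sinks 36 mm to the stop.
- lane_front (a point): middle of the lane floor at the inside of its front wall (14 mm high); axes as tray_pad. The lane: 29 mm wide inside, 35 outside, 150 long, side walls 6 mm high; rear 63 mm covered. Tipped, the stoppers lie here touching, one behind the other, flat ends in line and free above the side walls: fingers closing across the lane can take both at once where they touch, or one by one.
- stopper_1: black rubber stopper, a cylinder 25 mm long, 24 mm in diameter, about 20 g, lying across the lane. Origin: centre of one flat end; z runs along its axis, so its middle is 12.5 mm from the origin along z. At the start under the clear cover, against its rear wall.
- stopper_2: black rubber stopper, a cylinder 25 mm long, 24 mm in diameter, about 20 g, lying across the lane. Origin: centre of one flat end; z runs along its axis, so its middle is 12.5 mm from the origin along z. At the start under the clear cover, just in front of the other one.
- dish_blue: blue round open dish on the bench, 124 mm outside diameter at the rim, 96 mm at the foot, 34 mm high, wall 4 mm, floor 5 mm thick, 0.3 kg, loose. Origin: centre of its underside; z up. A white dish of the same shape also stands there and is not to be used.

How it is judged:
By the outcome, as a careful person would: the job done as asked, in the order asked, and still so for the second after the job is handed in, with the robot touching nothing.
It also fails if it takes over 48 s, if anything falls off the work surface, if the arm or the gripper's body presses on something with over 40 N, if the wrist force passes 120 N, or if a joint passes its speed limit or range.

### The arm

A 6-joint arm with a two-finger parallel gripper is mounted at the origin on a cart in front of the work surface, level with it; the furniture and walls round the work are solid. World frame = base frame: x ahead of the robot, y to its left, z up, the work surface at z = 0. Lengths are in m, angles in rad, forces in N, time in s.
With the tool pointing down it reaches from about 0.25 to 0.775 m from the base axis. Payload 4 kg.
Tool frame: the origin (TCP) lies at the centre of the arm's flange, where the gripper is bolted on; the fingertips stand 199 mm ahead of it and the grasp point (between the pads) lies 180 mm ahead of it (robot.tcp_to_tips is the z of the fingertips in the tool frame, in m); z points along the fingers, y is the line along which they close (so a half turn about z gives the same grasp; the last joint's range is limited). The gripper opens to 94 mm and grips with 3 to 60 N. Pads are 16 mm wide; open, the fingers measure 119 mm over their backs; the gripper's body (75 mm by 177 mm) begins 78 mm behind the grasp point.
Start: joints at [-1.441, 0.087, 1.371, -0, 1.684, -0.103], TCP at [0.127, -0.535, 0.405] pointing down, gripper open.
Joint ranges: [-3.1, 3.1], [-0.76, 2.03], [0.27, 2.55], [-1.08, 4.22], [0.17, 2.65], [-2.57, 2.57]. Speed limits (rad/s): [2.79, 2.79, 3.14, 3.14, 3.14, 3.14].

### API

Orientations are given as [roll, pitch, yaw] about the fixed x, y, z axes, in that order (R = Rz(yaw) Ry(pitch) Rx(roll)).
In Python, from bench import robot gives the robot as it stands.
- The arm moves only by the tool play_rows, never from a script. Its arguments are lists of equal length, an entry for each row: "translation": the shift along the tool's x, y, z scaled (see below), a list of three; "twist": the turn, a rotation vector about the tool's x, y, z scaled (see below), a list of three; "gripper": the opening, from -1 (shut) to 1 (fully open). A call has 1 to 8 rows; each row shifts and turns the commanded pose from where the row before left it, along the tool's axes as they then stand; what a row does not reach is not made up. The controller multiplies each number of a shift by 0.04 m and each number of a turn by 0.1 rad. A row lasts 1/10 s, in which the tool goes at most 50 mm and 8.59 degrees, less where a joint would pass 70% of its speed; a pose out of reach is approached as far as the arm can. A call with a number of a shift or a turn outside -1 to 1 is refused whole. A call with a gripper value outside its range is refused whole. The fingers move at their own pace and stop on an object; the grip force is fixed at half the most. Time passes only in rows, so rows that do not move let the fingers close. It gives the time, the measured TCP pose, the force, the opening and the grip force at its end, in the units of the state.
- robot.get_obs(): the state, without advancing time (a new reading comes with each control period).
- robot.snapshot(name): name is "scene" or "top" or "wrist"; returns the picture (480x640x3 uint8, red, green, blue); there is no depth.
- robot.camera_model(name): a dict with "camera_matrix" (3x3 intrinsics, pixels), "rvec" (rotation vector, rad) and "tvec" (3), from world to camera coordinates, as OpenCV has them. Camera axes: x right, y down, z forward; pixel columns grow to the right and rows downward; lengths in m; the calibration is good to about 2 mm. The wrist camera is an equidistant fisheye: a pixel r from the principal point sees the ray r / f radians off the axis. A picture is of the moment at which its call begins: read the wrist's pose just before it. camera_model takes no time and is no camera call; for the wrist camera it gives the pose at the moment of the call.
- robot.close_job(): hands the job in; it is judged then, once.
Trained networks look in the newest picture that a camera, given by its name, has taken for a name from the list of things; names that differ only in an ending like _2 or _b are one class to them, and where a whole thing is asked for, a point or a joint stands for the part that bears it (a point fixed in the world has none). Each returns a list of dicts, best first, with "score" (0 to 1); they miss things now and then, are a little off and sometimes report something else, mostly with a low value. They report only what shows in the picture. A call takes as long as a camera call.
- robot.recognise(name, camera): "centre" ([x, y, z] in m, in world coordinates, good to about 4 mm: the middle of the surface that is visible of it).
- robot.spot_point(name, camera): "centre" ([x, y, z] in m, in world coordinates, good to about 4 mm: a listed point, or the origin of a listed thing).
The state is a dict: "time": time; "joint_positions": joint angles; "qvel": joint speeds; "joint_torque": joint torques, N m; "tool_pos": TCP position; "ee_rot": TCP orientation; "wrist_force": force on the tool from outside, world axes, zero at the start; "wrist_torque": the same for the moment, N m; "width": finger opening in m; "finger_force": force on a finger pad.
Only numpy, scipy, OpenCV 4.12 (cv2) and the standard library are available. Lean on these libraries where they do the work, as an engineer would, in place of code of your own. Each camera call takes 0.05 s, during which the arm holds its last target. There are 200 camera calls.

## Working session

There is one attempt and no reset: what is moved stays moved. The work goes in short steps, Python scripts to look and compute and a tool call to move; the robot and the scene stay as the last step left them, time stands still between calls to the robot, and variables do not carry over. Pictures are saved under pics/ and viewed, at most 12 in all, crops included, and the job is handed in when it is done.

Besides the shell and the picture viewer there is one more tool, called as name(argument=value, ...) on one line, values as JSON. play_rows: Moves the arm, as the interface text tells. Its arguments: {"type":"object","properties":{"translation":{"type":"array","items":{"type":"array","items":{"type":"number","minimum":-1,"maximum":1}}},"twist":{"type":"array","items":{"type":"array","items":{"type":"number","minimum":-1,"maximum":1}}},"gripper":{"type":"array","items":{"type":"number"}}},"required":["translation","twist","gripper"]}

```bash
mkdir -p pics; ls; python3 - <<'E'
from bench import robot
import cv2
import numpy as np
o=robot.get_obs();print(o['time'],o['tool_pos'],o['ee_rot'],o['width'])
for c in ['scene','top']:
    im=robot.snapshot(c);cv2.imwrite(f'pics/{c}0.png',im[:,:,::-1])
    for n in ['tray_pad','lane_front','stopper_1','dish_blue']:
        print(c,n,[(np.round(d['centre'],3),round(d['score'],2)) for d in robot.spot_point(n,c)][:3])
    print(c,'tray rec',[(np.round(d['centre'],3),round(d['score'],2)) for d in robot.recognise('tray',c)][:2])
print(robot.get_obs()['time'])
E
```

```text
pics
0.0 [ 0.12687205 -0.53505683  0.40353541] [-3.13946845e+00 -2.43217825e-04  2.32780362e-01] 0.09396021207214411
scene tray_pad []
scene lane_front [(array([ 0.486, -0.054,  0.074]), 0.72)]
scene stopper_1 []
scene dish_blue [(array([ 0.513, -0.299, -0.001]), 0.67)]
scene tray rec [(array([ 0.541, -0.038,  0.075]), 0.84)]
top tray_pad [(array([ 0.461, -0.058,  0.079]), 0.74)]
top lane_front [(array([ 0.481, -0.055,  0.079]), 0.71)]
top stopper_1 []
top dish_blue [(array([ 0.515, -0.295, -0.001]), 0.72)]
top tray rec [(array([ 0.533, -0.038,  0.08 ]), 0.38)]
0.6
```

View pics/top0.png

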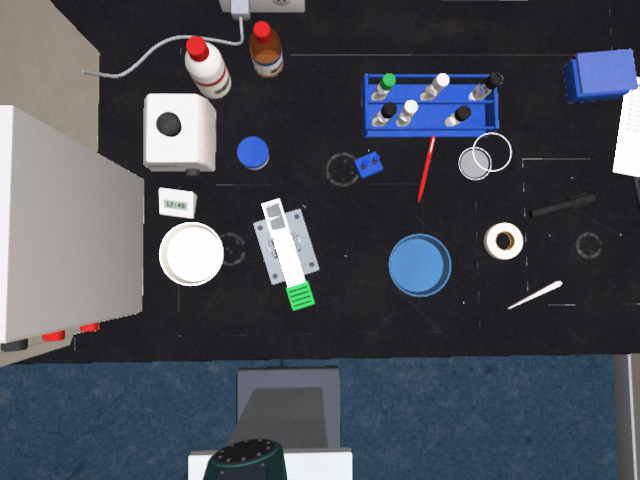

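View pics/scene0.png

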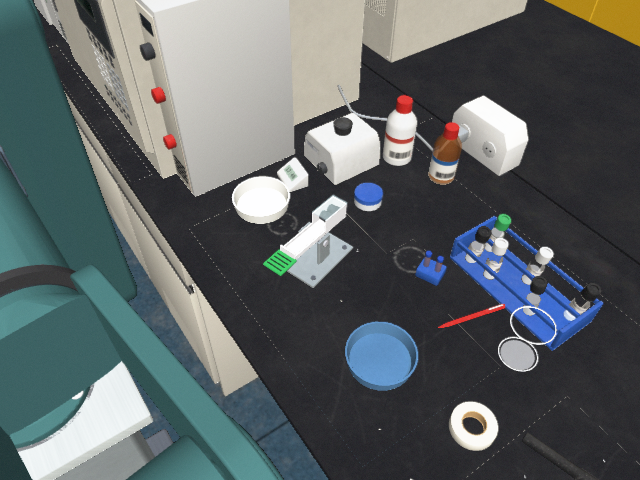

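Top view: green pad at (300,296), tray running up-left to its rear at (270,203), blue dish at (420,265), and a white dish at (191,254). The scene view shows the same layout. Next I work out the tray yaw and pad position from pixels.

```bash
cat > h.py <<'E'
import cv2, numpy as np
from bench import robot
def ray(cam,px,z):
    m=robot.camera_model(cam);K=np.array(m['camera_matrix']);R=cv2.Rodrigues(np.array(m['rvec']))[0];t=np.array(m['tvec']).ravel()
    px=np.atleast_2d(px).astype(float);d=(np.linalg.inv(K)@np.c_[px,np.ones(len(px))].T)
    c=-R.T@t;d=(R.T@d).T
    return c+d*((z-c[2])/d[:,2])[:,None]
def tool(local_world,p,rpy):
    "world vector target-p in tool axes"
    from scipy.spatial.transform import Rotation as Ro
    return Ro.from_euler('xyz',rpy).inv().apply(np.array(local_world)-p)
E
python3 - <<'E'
from h import *
im=cv2.imread('pics/top0.png');h=cv2.cvtColor(im,cv2.COLOR_BGR2HSV)
g=cv2.inRange(h,(45,90,80),(75,255,255));g[:250]=0;g[:,350:]=0
r=cv2.minAreaRect(cv2.findNonZero(g));print(r)
print('pad',ray('top',[r[0]],.078), 'corners',ray('top',cv2.boxPoints(r),.078))
w=cv2.inRange(h,(0,0,200),(180,40,255));roi=np.zeros_like(w);roi[195:290,255:312]=w[195:290,255:312]
r2=cv2.minAreaRect(cv2.findNonZero(roi));print(r2)
a=ray('top',cv2.boxPoints(r2),.085);print(a)
for A in (ray('top',cv2.boxPoints(r),.078),a):
    for i in range(2):
        d=A[i+1]-A[i];print(np.degrees(np.arctan2(d[1],d[0])),np.linalg.norm(d))
b=cv2.inRange(h,(95,80,60),(115,255,255));b[:225]=0;b[310:]=0;b[:,:380]=0;b[:,460:]=0
(e,s,_)=cv2.fitEllipse(cv2.convexHull(cv2.findNonZero(b)));print('dish',e,s,ray('top',[e],.034))
E
```

```text
((300.0999755859375, 295.29998779296875), (25.298221588134766, 24.66576385498047), 71.56505584716797)
pad [[ 0.45775089 -0.06279632  0.078     ]] corners [[ 0.47289517 -0.03419269  0.078     ]
 [ 0.4866066  -0.07717801  0.078     ]
 [ 0.44261507 -0.09138397  0.078     ]
 [ 0.42904882 -0.0484912   0.078     ]]
((284.6779479980469, 242.06939697265625), (88.46836853027344, 48.499515533447266), 72.6459732055664)
[[ 0.62030242  0.03047352  0.085     ]
 [ 0.64643983 -0.0545514   0.085     ]
 [ 0.49064893 -0.1013631   0.085     ]
 [ 0.46549977 -0.0170129   0.085     ]]
-72.30838336538129 0.045119188277967515
-162.10344586909153 0.04622838926299238
-72.91211254740209 0.08895168410003179
-163.2756493204236 0.16267187813050615
dish (419.6463928222656, 264.88787841796875) (63.447052001953125, 64.47733306884766) [[ 0.51151466 -0.29456617  0.034     ]]
```

play_rows(translation=[[0, 0, 0], [0.81, -0.63, 0.1], [0.81, -0.63, 0.1], [0.81, -0.63, 0.1], [0.81, -0.63, 0.1], [0.81, -0.63, 0.1], [0.81, -0.63, 0.1], [0.81, -0.63, 0.1]], twist=[[0, 0, -0.72], [0, 0, 0], [0, 0, 0], [0, 0, 0], [0, 0, 0], [0, 0, 0], [0, 0, 0], [0, 0, 0]], gripper=[-1, -1, -1, -1, -1, -1, -1, -1])

```text
time: 1.4
tool_pos: [0.2908, -0.2973, 0.3768]
ee_rot: [3.141, -0.0, 0.304]
wrist_force: [0.7, -0.4, 0.4]
width: 0.0336
finger_force: 0.0
```

play_rows(translation=[[0.81, -0.63, 0.1], [0.81, -0.63, 0.1], [0.81, -0.63, 0.1], [0.81, -0.63, 0.1], [0.81, -0.63, 0.1], [0.81, -0.63, 0.1], [0, 0, 0], [0, 0, 0]], twist=[[0, 0, 0], [0, 0, 0], [0, 0, 0], [0, 0, 0], [0, 0, 0], [0, 0, 0], [0, 0, 0], [0, 0, 0]], gripper=[-1, -1, -1, -1, -1, -1, -1, -1])

```text
time: 2.2
tool_pos: [0.4305, -0.0956, 0.3526]
ee_rot: [3.141, 0.001, 0.307]
wrist_force: [0.7, -0.5, -0.3]
width: 0.0007
finger_force: 0.0
```

```bash
python3 - <<'E'
from h import *
o=robot.get_obs();p,r=o['tool_pos'],o['ee_rot'];print(o['time'],p,r,o['width'],o['wrist_force'])
im=robot.snapshot('wrist');cv2.imwrite('pics/w1.png',im[:,:,::-1])
for n in ['tray_pad','lane_front']:
  print(n,[(np.round(d['centre'],3),round(d['score'],2)) for d in robot.spot_point(n,'wrist')][:3])
print(tool([.455,-.062,.199+.085],p,r)/.04)
E
```

```text
2.2 [ 0.43053587 -0.09561738  0.35256443] [3.14130306e+00 7.66979264e-04 3.07289320e-01] 0.0006862243344284878 [ 0.7023515  -0.45827583 -0.29405014]
tray_pad [(array([ 0.458, -0.064,  0.078]), 0.87)]
lane_front [(array([ 0.479, -0.059,  0.076]), 0.91)]
[ 0.83847961 -0.61656694  1.71328972]
```

play_rows(translation=[[0.84, -0.6, 0], [0, 0, 0.8], [0, 0, 0.8], [0, 0, 0.25], [0, 0, 0.2], [0, 0, 0.2], [0, 0, 0.2], [0, 0, 0]], twist=[[0, 0, 0], [0, 0, 0], [0, 0, 0], [0, 0, 0], [0, 0, 0], [0, 0, 0], [0, 0, 0], [0, 0, 0]], gripper=[-1, -1, -1, -1, -1, -1, -1, -1])

```text
time: 3.15
tool_pos: [0.4554, -0.0638, 0.2545]
ee_rot: [3.14, -0.001, 0.304]
wrist_force: [-0.5, -0.1, 0.8]
width: 0.0007
finger_force: 0.3
```

play_rows(translation=[[0, 0, 0.12], [0, 0, 0.1], [0, 0, 0]], twist=[[0, 0, 0], [0, 0, 0], [0, 0, 0]], gripper=[-1, -1, -1])

```text
time: 3.45
tool_pos: [0.4559, -0.0633, 0.2461]
ee_rot: [3.14, -0.003, 0.305]
wrist_force: [1.2, 0.0, 0.6]
width: 0.0006
finger_force: 0.6
```

play_rows(translation=[[0, 0, 0.07], [0, 0, 0.05], [0, 0, 0]], twist=[[0, 0, 0], [0, 0, 0], [0, 0, 0]], gripper=[-1, -1, -1])

```text
time: 3.75
tool_pos: [0.4561, -0.0632, 0.2429]
ee_rot: [3.14, -0.004, 0.305]
wrist_force: [-1.4, 0.6, 9.6]
width: 0.0003
finger_force: 4.2
```

play_rows(translation=[[0, 0, 0.05], [0, 0, 0.05], [0, 0, 0]], twist=[[0, 0, 0], [0, 0, 0], [0, 0, 0]], gripper=[-1, -1, -1])

```text
time: 4.05
tool_pos: [0.4563, -0.0632, 0.2422]
ee_rot: [3.14, -0.004, 0.305]
wrist_force: [-7.8, 1.4, 24.6]
width: 0.0005
finger_force: 12.8
```

```bash
python3 - <<'E'
from h import *
o=robot.get_obs();print(o['time'],o['tool_pos'],o['wrist_force'])
im=robot.snapshot('scene');cv2.imwrite('pics/s2.png',cv2.resize(im[170:320,200:400,::-1],None,fx=3,fy=3,interpolation=cv2.INTER_CUBIC))
E
```

```text
4.05 [ 0.45628045 -0.0631926   0.24222091] [-7.81233824  1.4381285  24.63474424]
```

View pics/s2.png

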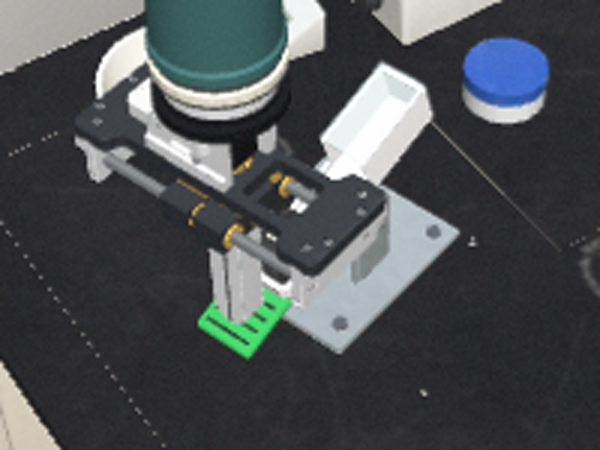

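The tray is at its stop (tips at about 43 mm, 24 N) and the covered rear is empty, so the stoppers have rolled forward. I'll lift and look from the wrist camera.

play_rows(translation=[[0, 0, -0.3], [0, 0, -0.8], [0, 0, -1], [0, 0, -0.8], [0, 0, 0], [0, 0, 0]], twist=[[0, 0, 0], [0, 0, 0], [0, 0, 0], [0, 0, 0], [0, 0, 0], [0, 0, 0]], gripper=[-1, -1, -1, -0.1, 0.1, 0.1])

```text
time: 4.7
tool_pos: [0.4552, -0.0631, 0.3529]
ee_rot: [-3.142, -0.001, 0.305]
wrist_force: [-0.6, 0.4, -0.9]
width: 0.0212
finger_force: 0.0
```

```bash
python3 - <<'E'
from h import *
o=robot.get_obs();print(o['time'],o['tool_pos'],o['ee_rot'],o['width'])
im=robot.snapshot('wrist');cv2.imwrite('pics/w2.png',im[:,:,::-1])
for n in ['tray_pad','lane_front','stopper_1']:
  print(n,[(np.round(d['centre'],3),round(d['score'],2)) for d in robot.spot_point(n,'wrist')][:3])
print([(np.round(d['centre'],3),round(d['score'],2)) for d in robot.recognise('stopper_1','wrist')][:3])
m=robot.camera_model('wrist');print(m)
E
```

```text
4.7 [ 0.45522361 -0.06312684  0.35289939] [-3.14158461e+00 -5.64650604e-04  3.05033506e-01] 0.021151589361262352
tray_pad [(array([ 0.46 , -0.061,  0.04 ]), 0.65)]
lane_front [(array([ 0.488, -0.04 ,  0.067]), 0.62)]
stopper_1 [(array([ 0.484, -0.041,  0.066]), 0.78), (array([ 0.508, -0.04 ,  0.07 ]), 0.68)]
[(array([ 0.511, -0.053,  0.076]), 0.76), (array([ 0.492, -0.052,  0.078]), 0.63)]
{'camera_matrix': array([[371.64829954,   0.        , 322.63638721],
       [  0.        , 371.64829954, 240.884943  ],
       [  0.        ,   0.        ,   1.        ]]), 'rvec': array([-2.33464511,  1.71460173,  0.25475265]), 'tvec': array([-0.19516972,  0.38198688,  0.46098494])}
```

View pics/w2.png

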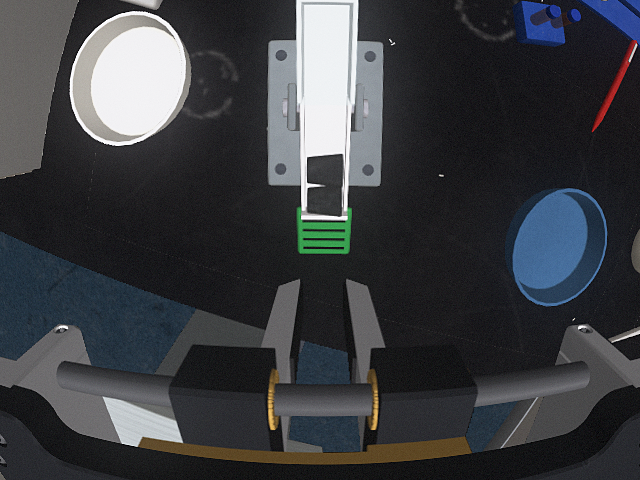

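The wrist view shows both stoppers touching at the front wall, around (325,170) and (323,200), meeting at about (326,185). The pad is at (325,231).

```bash
cat >> h.py <<'E'
def wray(px,z,m=None):
    m=m or robot.camera_model('wrist');K=np.array(m['camera_matrix']);R=cv2.Rodrigues(np.array(m['rvec']))[0];t=np.array(m['tvec']).ravel()
    q=(np.atleast_2d(px)-K[:2,2])/K[0,0];r=np.linalg.norm(q,axis=1)
    d=np.c_[q/r[:,None]*np.sin(r)[:,None],np.cos(r)]@R;c=-R.T@t
    return c+d*((np.asarray(z)-c[2])/d[:,2])[:,None]
E
python3 - <<'E'
from h import *
im=cv2.imread('pics/w2.png');cv2.imwrite('pics/w2c.png',cv2.resize(im[130:265,270:380],None,fx=4,fy=4,interpolation=cv2.INTER_CUBIC))
P=wray([[326,185],[304,185],[348,185],[325,217],[325,231]],[.070,.062,.062,.060,.042]);print(P)
u=np.array([np.cos(.305),np.sin(.305)]);v=np.array([-u[1],u[0]])
print('tray coords from pad(.459,-.062)',[(((p[:2]-[.459,-.062])@u).round(4),((p[:2]-[.459,-.062])@v).round(4)) for p in P])
E
```

```text
[[ 0.49930739 -0.05076226  0.07      ]
 [ 0.49346724 -0.03584079  0.062     ]
 [ 0.50309853 -0.06645507  0.062     ]
 [ 0.47469154 -0.05781208  0.06      ]
 [ 0.45968792 -0.0626142   0.042     ]]
tray coords from pad(.459,-.062) [(np.float64(0.0418), np.float64(-0.0014)), (np.float64(0.0407), np.float64(0.0146)), (np.float64(0.0407), np.float64(-0.0175)), (np.float64(0.0162), np.float64(-0.0007)), (np.float64(0.0005), np.float64(-0.0008))]
```

View pics/w2c.png

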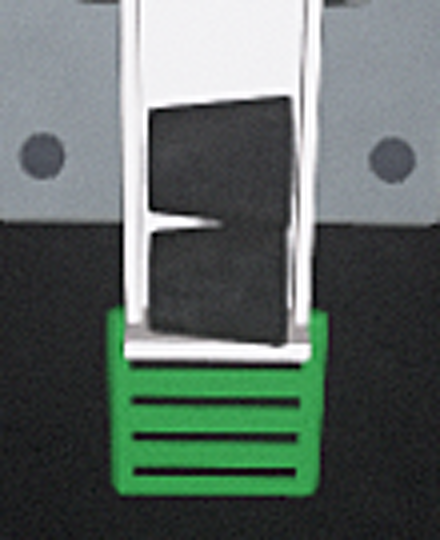

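play_rows(translation=[[-0.8, 0, 0.8], [0, 0, 0], [0, 0, 0], [0, 0, 0], [0, 0, 0], [0, 0, 0], [0, 0, 0]], twist=[[0, 0, 0], [0, 1, 0], [0, 1, 0], [0, 1, 0], [0, 0, 0], [0, 0, 0], [0, 0, 0]], gripper=[0.15, 0.15, 0.15, 0.15, 0.15, 0.15, 0.15])

```text
time: 5.65
tool_pos: [0.4248, -0.0729, 0.3208]
ee_rot: [-3.141, -0.298, 0.305]
wrist_force: [-0.1, 0.4, -0.0]
width: 0.054
finger_force: 0.0
```

```bash
python3 - <<'E'
from h import *
o=robot.get_obs();p,r=o['tool_pos'],o['ee_rot'];print(o['time'],p,r,o['width'])
im=robot.snapshot('wrist');cv2.imwrite('pics/w3.png',im[:,:,::-1])
for n in ['lane_front','stopper_1']:
  print(n,[(np.round(d['centre'],3),round(d['score'],2)) for d in robot.spot_point(n,'wrist')][:3])
print('TCP-tool mm to C', tool([.4995,-.051,.067],p,r))
E
```

```text
5.65 [ 0.42481057 -0.07287842  0.3208099 ] [-3.14130978 -0.29795158  0.30496081] 0.054029306129514516
lane_front [(array([ 0.48 , -0.06 ,  0.048]), 0.6)]
stopper_1 [(array([ 0.506, -0.038,  0.065]), 0.59), (array([ 0.489, -0.039,  0.067]), 0.57)]
TCP-tool mm to C [-1.25241561e-04  1.63211139e-03  2.65469321e-01]
```

View pics/w3.png

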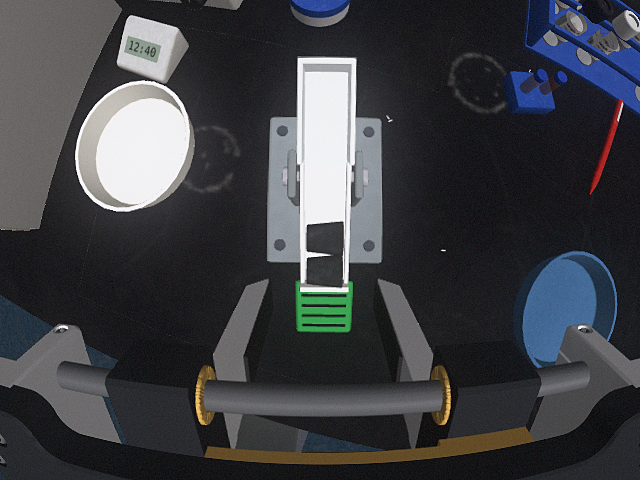

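play_rows(translation=[[0, 0.03, 0.6], [0, 0, 0.6], [0, 0, 0.3], [0, 0, 0.22], [0, 0, 0], [0, 0, 0], [0, 0, 0]], twist=[[0, 0, 0], [0, 0, 0], [0, 0, 0], [0, 0, 0], [0, 0, 0], [0, 0, 0], [0, 0, 0]], gripper=[0.15, 0.15, 0.15, 0.15, 0.15, 0.15, 0.15])

```text
time: 6.5
tool_pos: [0.4448, -0.0681, 0.2565]
ee_rot: [3.14, -0.302, 0.305]
wrist_force: [0.3, 0.5, 1.2]
width: 0.054
finger_force: 0.0
```

```bash
python3 - <<'E'
from h import *
o=robot.get_obs();p,r=o['tool_pos'],o['ee_rot'];print(o['time'],p,r,o['width'],o['wrist_force'])
im=robot.snapshot('wrist');cv2.imwrite('pics/w4.png',cv2.resize(im[180:400,220:440,::-1],None,fx=2.7,fy=2.7,interpolation=cv2.INTER_CUBIC))
print('TCP-tool mm to C', tool([.4995,-.051,.067],p,r))
E
```

```text
6.5 [ 0.44475717 -0.06812964  0.25649507] [ 3.14016646 -0.30165866  0.3051238 ] 0.053967927323045985 [0.29967758 0.45082137 1.1681016 ]
TCP-tool mm to C [-1.52973134e-03 -1.75417019e-04  1.97980332e-01]
```

View pics/w4.png

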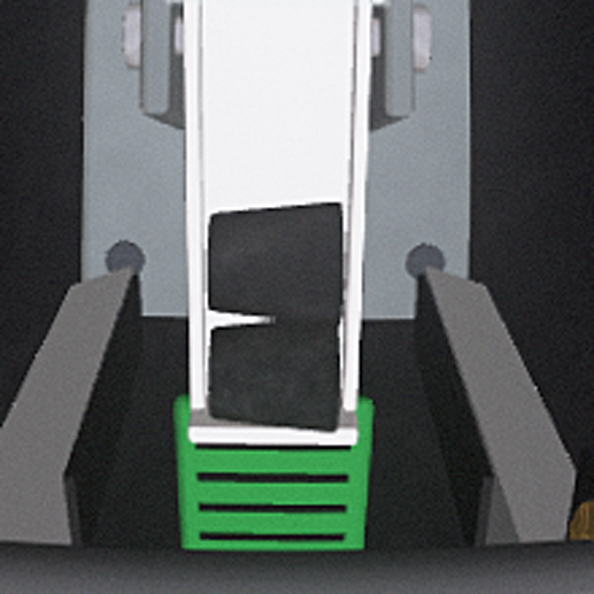

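Fingers straddle the lane centrally, with the tips about level with the stopper junction. The tool is about 1.5 mm too far rearward, so I nudge it and close.

play_rows(translation=[[-0.04, 0, 0.05], [0, 0, 0], [0, 0, 0], [0, 0, 0], [0, 0, 0], [0, 0, 0], [0, 0, 0], [0, 0, 0]], twist=[[0, 0, 0], [0, 0, 0], [0, 0, 0], [0, 0, 0], [0, 0, 0], [0, 0, 0], [0, 0, 0], [0, 0, 0]], gripper=[0.15, 0.15, -1, -1, -1, -1, -1, -1])

```text
time: 7.35
tool_pos: [0.4435, -0.0682, 0.253]
ee_rot: [3.141, -0.3, 0.305]
wrist_force: [-0.2, 0.4, 0.5]
width: 0.0245
finger_force: 30.0
```

```bash
python3 - <<'E'
from h import *
o=robot.get_obs();p,r=o['tool_pos'],o['ee_rot'];print(o['time'],p,r,o['width'],o['finger_force'],o['wrist_force'])
im=robot.snapshot('wrist');cv2.imwrite('pics/w5.png',cv2.resize(im[180:400,220:440,::-1],None,fx=2.7,fy=2.7,interpolation=cv2.INTER_CUBIC))
E
```

```text
7.35 [ 0.44354547 -0.06822315  0.25296543] [ 3.14149894 -0.2999845   0.30482073] 0.024496470739807374 29.994164407253265 [-0.15482057  0.43834612  0.53208932]
```

View pics/w5.png

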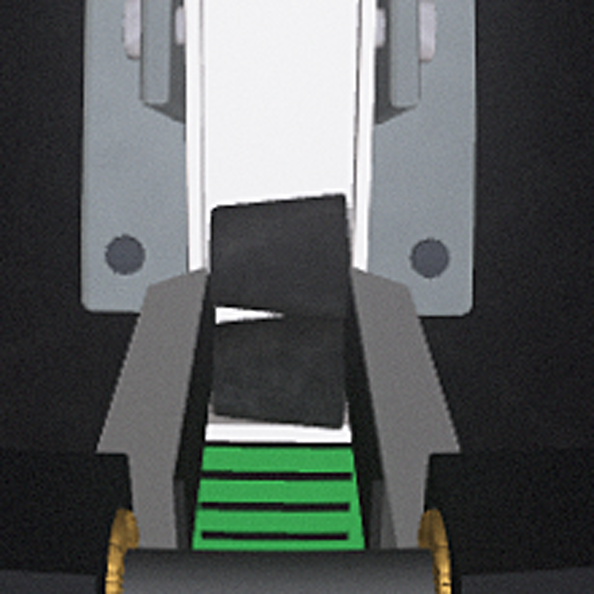

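Both stoppers lie between the pads (width 24.5 mm, 30 N), still slightly skewed. I'll lift gently and check.

play_rows(translation=[[0, 0, -0.15], [0, 0, -0.3], [0, 0, -0.5], [0, 0, -0.5], [0, 0, 0], [0, 0, 0]], twist=[[0, 0, 0], [0, 0, 0], [0, 0, 0], [0, 0, 0], [0, 0, 0], [0, 0, 0]], gripper=[-1, -1, -1, -1, -1, -1])

```text
time: 8.0
tool_pos: [0.4271, -0.0735, 0.309]
ee_rot: [3.14, -0.301, 0.305]
wrist_force: [0.3, -0.6, 0.1]
width: 0.0248
finger_force: 30.0
```

```bash
python3 - <<'E'
from h import *
o=robot.get_obs();p,r=o['tool_pos'],o['ee_rot'];print(o['time'],p,r,o['width'],o['finger_force'],o['wrist_force'])
im=robot.snapshot('wrist');cv2.imwrite('pics/w6.png',cv2.resize(im[180:400,220:440,::-1],None,fx=2.7,fy=2.7,interpolation=cv2.INTER_CUBIC))
print([(np.round(d['centre'],3),round(d['score'],2)) for d in robot.recognise('stopper_1','wrist')][:3])
E
```

```text
8.0 [ 0.42707382 -0.07345985  0.30897647] [ 3.14042328 -0.30098372  0.30488433] 0.02477900987774907 29.993885457515717 [ 0.26758246 -0.60722235  0.12317754]
[(array([ 0.474, -0.058,  0.13 ]), 0.85), (array([ 0.495, -0.057,  0.135]), 0.74)]
```

View pics/w6.png

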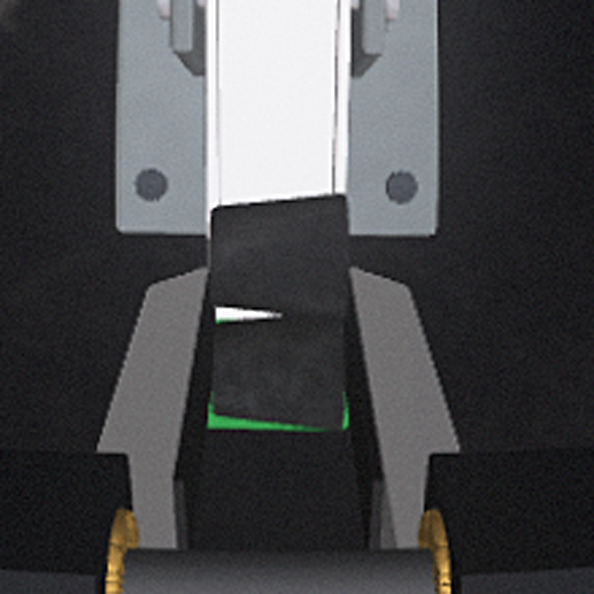

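Both are held clear of the tray (tip corners around crop row 268, stoppers at rows 200–425). Next I level the tool and go over to the blue dish.

play_rows(translation=[[0, 0, 0], [0, 0, 0], [0, 0, 0], [0, 0, 0], [0, 0.3, 0], [0.05, 0.6, 0], [0.05, 0.7, 0], [0.05, 0.7, 0]], twist=[[0, -0.7, 0], [0, -0.8, 0], [0, -0.8, 0], [0, -0.7, 0], [0, 0, 0], [0, 0, 0], [0, 0, 0], [0, 0, 0]], gripper=[-1, -1, -1, -1, -1, -1, -1, -1])

```text
time: 8.9
tool_pos: [0.4608, -0.1608, 0.3075]
ee_rot: [-3.141, -0.001, 0.305]
wrist_force: [-0.6, 0.1, 1.3]
width: 0.0247
finger_force: 30.0
```

play_rows(translation=[[0.05, 0.7, 0], [0.05, 0.7, 0], [0.05, 0.7, 0], [0.05, 0.7, 0], [0, 0.5, 0], [0, 0.3, 0], [0, 0, 0], [0, 0, 0]], twist=[[0, 0, 0], [0, 0, 0], [0, 0, 0], [0, 0, 0], [0, 0, 0], [0, 0, 0], [0, 0, 0], [0, 0, 0]], gripper=[-1, -1, -1, -1, -1, -1, -1, -1])

```text
time: 9.7
tool_pos: [0.5111, -0.2942, 0.3078]
ee_rot: [-3.14, 0.0, 0.305]
wrist_force: [0.1, 0.2, -1.1]
width: 0.0247
finger_force: 30.0
```

```bash
python3 - <<'E'
from h import *
o=robot.get_obs();p,r=o['tool_pos'],o['ee_rot'];print(o['time'],p,r,o['width'],o['finger_force'],o['wrist_force'])
im=robot.snapshot('wrist');cv2.imwrite('pics/w7.png',im[:,:,::-1])
print([(np.round(d['centre'],3),round(d['score'],2)) for d in robot.recognise('stopper_1','wrist')][:3])
print([(np.round(d['centre'],3),round(d['score'],2)) for d in robot.spot_point('dish_blue','wrist')][:3])
print(tool([.513,-.295,.199+.012],p,r)/.04)
E
```

```text
9.7 [ 0.51112491 -0.29416808  0.3078048 ] [-3.14037541e+00  1.31212684e-04  3.04627672e-01] 0.024672892058827472 29.99389350414276 [ 0.10552648  0.20183601 -1.07879516]
[(array([ 0.507, -0.295,  0.122]), 0.96), (array([ 0.53 , -0.296,  0.118]), 0.91)]
[]
[0.03879833 0.03684656 2.42007176]
```

View pics/w7.png

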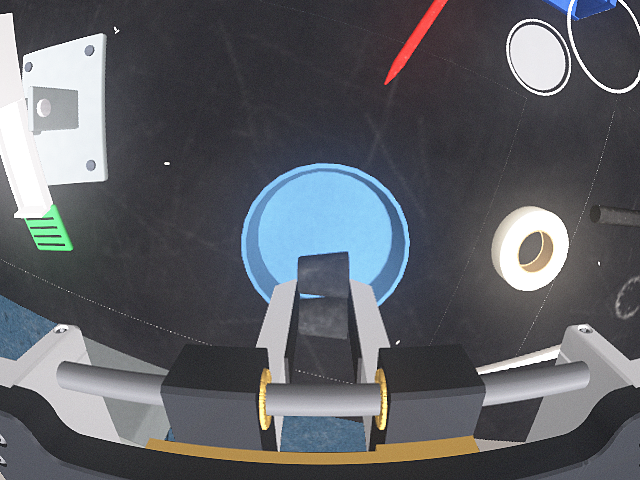

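Both stoppers are held at about (325,270) and (323,320), over the blue dish centred near (326,235). I lower them in and release.

play_rows(translation=[[0.02, 0.02, 0.5], [0, 0, 0.6], [0, 0, 0.6], [0, 0, 0.3], [0, 0, 0.2], [0, 0, 0.07], [0, 0, 0], [0, 0, 0]], twist=[[0, 0, 0], [0, 0, 0], [0, 0, 0], [0, 0, 0], [0, 0, 0], [0, 0, 0], [0, 0, 0], [0, 0, 0]], gripper=[-1, -1, -1, -1, -1, -1, -1, -1])

```text
time: 10.65
tool_pos: [0.5128, -0.2951, 0.2189]
ee_rot: [3.14, -0.001, 0.305]
wrist_force: [0.0, 1.1, 0.3]
width: 0.0248
finger_force: 30.0
```

play_rows(translation=[[0, 0, 0.03], [0, 0, 0], [0, 0, 0], [0, 0, 0], [0, 0, 0], [0, 0, 0]], twist=[[0, 0, 0], [0, 0, 0], [0, 0, 0], [0, 0, 0], [0, 0, 0], [0, 0, 0]], gripper=[-1, -1, -0.2, -0.2, -0.2, -0.2])

```text
time: 11.25
tool_pos: [0.5124, -0.2948, 0.2164]
ee_rot: [3.141, -0.0, 0.305]
wrist_force: [-0.3, -1.0, -0.6]
width: 0.0374
finger_force: 0.0
```

play_rows(translation=[[0, 0, -0.2], [0, 0, -0.4], [0, 0, -0.6], [0, 0, -0.8], [0, 0, -1], [0, 0, -0.8], [0, 0, -0.2], [0, 0, 0]], twist=[[0, 0, 0], [0, 0, 0], [0, 0, 0], [0, 0, 0], [0, 0, 0], [0, 0, 0], [0, 0, 0], [0, 0, 0]], gripper=[-0.2, -0.2, -0.2, -0.2, -0.2, -0.2, -0.2, -0.2])

```text
time: 12.05
tool_pos: [0.5125, -0.2949, 0.3783]
ee_rot: [3.138, -0.002, 0.305]
wrist_force: [-0.2, -0.1, 0.3]
width: 0.0376
finger_force: 0.0
```

```bash
python3 - <<'E'
from h import *
o=robot.get_obs();p,r=o['tool_pos'],o['ee_rot'];print(o['time'],p,o['width'],o['wrist_force'])
im=robot.snapshot('wrist');cv2.imwrite('pics/w8.png',im[:,:,::-1])
print([(np.round(d['centre'],3),round(d['score'],2)) for d in robot.recognise('stopper_1','wrist')][:3])
print([(np.round(d['centre'],3),round(d['score'],2)) for d in robot.spot_point('dish_blue','wrist')][:3])
E
```

```text
12.05 [ 0.51245969 -0.29487769  0.37828541] 0.03760256416709086 [-0.18051317 -0.08329055  0.26873497]
[(array([ 0.53 , -0.293,  0.026]), 0.81), (array([ 0.504, -0.296,  0.027]), 0.59)]
[(array([ 0.511, -0.295,  0.   ]), 0.77)]
```

View pics/w8.png

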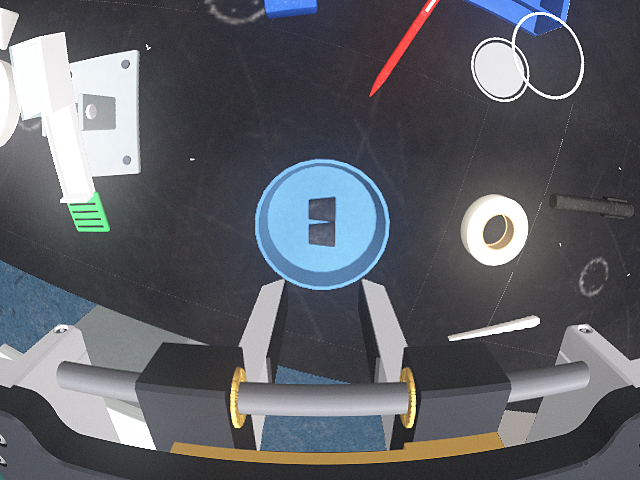

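Both stoppers lie in the blue dish at (322,208) and (322,234). The dish is upright, the tray is still tipped, and the gripper is clear.

```bash
python3 -c "
from bench import robot
print(robot.close_job())"
```

```text
the job is handed in; nothing more can be done
None
```

The job is done and handed in at about 12 s: I pressed the tray to its stop, and both stoppers are in the blue dish, which stands upright on the bench.

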